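# Turn the tube rotator until the red-capped tube points straight up

## Robot

A 6-joint arm with a two-finger parallel gripper is mounted at the origin on the work surface. World frame = base frame: x ahead of the robot, y to its left, z up, the work surface at z = 0. Lengths are in m, angles in rad, forces in N, time in s.
With the tool pointing down it reaches from about 0.375 to 0.925 m from the base axis. Payload 5.7 kg.
Tool frame: the origin (TCP) lies midway between the tips of the shut fingers; the grasp point (between the pads) lies 19 mm behind it; z points along the fingers, y is the line along which they close (so a half turn about z gives the same grasp; the last joint's range is limited). The gripper opens to 85 mm and grips with 20 to 120 N. Pads are 22 mm wide; open, the fingers measure 114 mm over their backs; the gripper's body (76 mm by 85 mm) begins 54 mm behind the grasp point. The pads swing forward as they close: fully open they stand 13 mm farther back than shut.
Start: joints at [1.066, 0.359, 1.51, -0, 1.272, -0.115], TCP at [0.228, 0.555, 0.195] pointing down, gripper open.
Joint ranges: [-2.97, 2.97], [-1.01, 2.36], [0.21, 2.38], [-0.96, 4.11], [0.2, 2.71], [-2.98, 2.98]. Speed limits (rad/s): [2.39, 2.39, 3.14, 3.14, 3.14, 3.14].

## Interface

Orientations are given as a unit quaternion [w, x, y, z].
In Python, from station import * gives the robot as it stands.
- The arm moves only by the tool drive_tool, never from a script. Its argument "deltas" is a list of rows, each a list of 7 numbers: the shift along the world's x, y, z in mm, then the turn, a rotation vector about the world's x, y, z in rad, then the gripper's target within -1 to 1 (shut at 1, half-way at 0, fully open at -1). A call has 1 to 12 rows; each row shifts and turns the commanded pose from where the row before left it; what a row does not reach is not made up. A row lasts 1/12 s, in which the tool goes at most 41.7 mm and 7.16 degrees, less where a joint would pass 70% of its speed; a pose out of reach is approached as far as the arm can. A call is refused whole if a number of a shift passes 41.7 or a number of a turn 0.125, either way. A call with a gripper value outside its range is refused whole. The fingers move at their own pace and stop on an object; "newtons" is the grip in N (left out, the last holds). Time passes only in rows, so rows that do not move let the fingers close. It gives the time, the measured TCP pose, the force and the opening at its end, in the units of the state.
- sense(): the state, without advancing time (a new reading comes with each control period).
- camera(name): name is "side" or "top"; returns the picture (420x560x3 uint8, red, green, blue); there is no depth.
- get_calibration(name): a dict with "fx", "fy", "cx", "cy" (pixels), "rvec" (rotation vector, rad) and "tvec" (3), from world to camera coordinates, as OpenCV has them. Camera axes: x right, y down, z forward; pixel columns grow to the right and rows downward; lengths in m; the calibration is good to about 2 mm. A picture is of the moment at which its call begins. get_calibration takes no time and is no camera call.
- close_job(): hands the job in, once; it reports no verdict.
Trained networks look in the newest picture that a camera, given by its name, has taken for a name from the list of things; names that differ only in an ending like _2 or _b are one class to them, and where a whole thing is asked for, a point or a joint stands for the part that bears it (a point fixed in the world has none). Each returns a list of dicts, best first, with "p" (0 to 1); they miss things now and then, are a little off and sometimes report something else, mostly with a low value. They report only what shows in the picture. A call takes as long as a camera call.
- trace(camera, query): "mask" (420x560 bool, what is visible of it) and "extent" ([left, top, right, bottom] in pixels, round what is visible of it).
- landmark_of(camera, query): "location" ([column, row] in pixels: a listed point, or the origin of a listed thing).
The state is a dict: "t": time; "joint_pos": joint angles; "joint_vel": joint speeds; "tau": joint torques, N m; "ee_pos": TCP position; "tcp_rot": TCP orientation; "contact_force": force on the tool from outside, world axes, zero at the start; "torque": the same for the moment, N m; "finger_gap": finger opening in m.
Only numpy, scipy, OpenCV 4.12 (cv2) and the standard library are available. Lean on these libraries where they do the work, as an engineer would, in place of code of your own. Each camera call takes 0.05 s, during which the arm holds its last target. There are 200 camera calls.

## Task

Bring the red-capped tube on the tube rotator's wheel round to the top, so that it points straight up ready for unloading: push the wheel's spokes one after another with the fingertips, steadily, without flicking the wheel into a spin. Do not lift, tip or shove the rotator from its place, leave the stamp, the tube rack and the bottle where they stand, and finish with the wheel at rest.

Things in the scene. Friction and masses are not known exactly. Their poses are not given: they have to be found in the camera images.
- rotator: Loose tube rotator, 3 to 4.5 kg. Origin on the counter, x axis from the housing out through the wheel, z up. Foot plate x -100 to 150, 200 wide, 18 high; olive housing x -90 to 40, 170 wide, 200 high. The wheel turns in the vertical plane x = 85, on the side away from the robot. Every second spoke carries a fixed tube (13 mm, cap 16) on its +x face, to x = 106; one cap red, two purple.
- hub (a point): Wheel centre, 165 mm above the counter; axes as the rotator's. White wheel, six spokes 60 degrees apart, one under the red tube: flat bars 16 wide in the wheel plane, 8 thick along x, reaching to 125 mm from the centre. A rim ring of 58 mm outer radius joins them; beyond it the spokes stand free with open gaps. Spokes, tubes and caps may all be pushed.
- wheel (a joint): Wheel angle, rad, no stops within several turns. 0 or any multiple of 2 pi: red tube straight up. Right-handed about the hub's x axis: growing from 0, the red tube leans to the hub's -y side. Balanced, with friction (0.06 N m, about 0.7 N at a spoke's outer half); stays where it is left. Starts with the red tube in the lower half.
- red_cap (a point): Middle of the outer end of the red cap, 125 mm from the wheel's axis and 12.5 mm in front of the wheel plane; turns with the wheel, its z axis points along the tube towards the cap.
- stamp: Bystander: black and white self-inking stamp, 45 x 65 x 84 high; origin at the centre of its underside.
- rack: Bystander: white rack of purple-capped tubes, 75 x 115 x 95 high; origin at the centre of its underside.
- bottle: Bystander: clear bottle with blue cap, 60 mm diameter, 160 high; origin at the centre of its underside.

How it is judged:
At the end, for the whole second after the job is handed in: The red-capped tube points up within 6 degrees of vertical, the wheel is at rest (under 0.05 rad/s), the rotator stands upright within 30 mm of its starting place, and stamp, rack and bottle are within 30 mm of theirs (angle between red_cap's own z axis and vertical below 0.105 rad and velocity of joint wheel between -0.05 and 0.05 rad/s and distance of each of rotator, stamp, rack, bottle from where it was at the start of the episode below 0.03 m and angle between rotator's own z axis and vertical below 0.05 rad); the robot touches nothing.
It fails at once if the wheel is flicked into a spin (faster than 6 rad/s) (velocity of joint wheel above 6 rad/s or velocity of joint wheel below -6 rad/s).
It fails at once if the rotator is lifted, shoved more than 30 mm or tipped (distance of rotator from where it was at the start of the episode above 0.03 m or angle between rotator's own z axis and vertical above 0.12 rad).
It fails at once if the stamp, the rack or the bottle is moved more than 30 mm or tipped over (distance of any of stamp, rack, bottle from where it was at the start of the episode above 0.03 m or angle between any of stamp, rack, bottle's own z axis and vertical above 0.3 rad).
It also fails if it takes over 72 s, if anything falls off the work surface, if the arm or the gripper's body presses on something with over 40 N, if the wrist force passes 120 N, or if a joint passes its speed limit or range.

## Working session

There is one attempt and no reset: what is moved stays moved. The work goes in short steps, Python scripts to look and compute and a tool call to move; the robot and the scene stay as the last step left them, time stands still between calls to the robot, and variables do not carry over. Pictures are saved under pics/ and viewed, on a budget of 10 in all, crops included, one or two more only if the job needs it, and the job is handed in when it is done.

Besides the shell and the picture viewer there is one more tool, called after "Call:" by a JSON object that holds its "method" and its "body". drive_tool: Moves the arm, as the interface text tells. Its arguments: {"type":"object","properties":{"deltas":{"type":"array"},"newtons":{"type":"number"}},"required":["deltas"]}

```bash
mkdir -p pics; cat > h.py <<'E'
from station import *
import numpy as np, cv2
def P(name):
    c=get_calibration(name); R=cv2.Rodrigues(np.array(c["rvec"],float))[0]; t=np.array(c["tvec"],float)
    K=np.array([[c["fx"],0,c["cx"]],[0,c["fy"],c["cy"]],[0,0,1.]]); return K,R,t
def proj(name,X):
    K,R,t=P(name); x=K@(R@np.asarray(X,float).T+t[:,None]); return (x[:2]/x[2]).T
def ray(name,uv):
    K,R,t=P(name); d=R.T@np.linalg.solve(K,[uv[0],uv[1],1]); return -R.T@t,d
def onz(name,uv,z):
    o,d=ray(name,uv); return o+d*(z-o[2])/d[2]
def tri(u1,u2):
    a,d=ray("side",u1); b,e=ray("top",u2); s=np.linalg.lstsq(np.c_[d,-e],b-a,rcond=None)[0]
    p,q=a+d*s[0],b+e*s[1]; return (p+q)/2,np.linalg.norm(p-q)
E
python3 - <<'E'
from h import *
ims=[]
for n in("side","top"):
    im=camera(n); cv2.imwrite(f"pics/{n}0.png",im[:,:,::-1])
    print(n,"cam at",ray(n,(280,210)))
    for q in("rotator","hub","red_cap","stamp","rack","bottle"):
        for r in landmark_of(n,q)[:2]: print(n,q,np.round(r["location"],1),round(r["p"],2))
print(sense()["t"])
E
```

```text
side cam at (array([0.49407836, 0.92531464, 0.87684693]), array([ 0.04867338, -0.80431977, -0.59225092]))
side rotator [311.  247.9] 0.64
side rotator [258.5 229.8] 0.32
side hub [281.7 188.5] 0.77
side red_cap [259.5 230.6] 0.6
side rack [325.3 388.6] 0.81
side bottle [244.6 189.7] 0.59
top cam at (array([0.4756126 , 0.02144202, 1.24417086]), array([ 7.49849028e-02,  2.52571812e-04, -9.97264822e-01]))
top hub [346.5 206.9] 0.62
top red_cap [296.6 192.4] 0.9
top red_cap [166.2 268.4] 0.65
top stamp [427.2 253.7] 0.86
top rack [167. 267.] 0.72
top bottle [421.5 168.2] 0.59
0.7
```

View pics/side0.png

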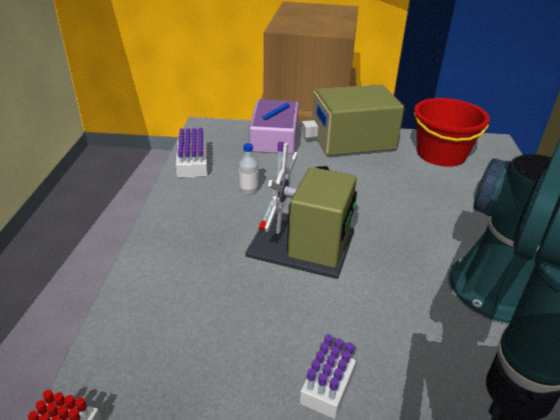

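View pics/top0.png

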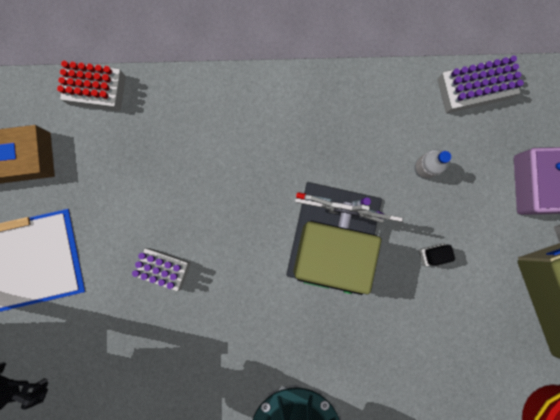

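Both cameras show the rotator with the wheel on the far side from the robot. The red cap is at top (297,193) and side (263,226), on the +y side and low. The stamp is at (438,256) and the bottle at (433,163), both on the -y side. Next I'll zoom in to get exact features.

```bash
python3 - <<'E'
from h import *
a=cv2.imread("pics/top0.png")[170:310,280:420]; b=cv2.imread("pics/side0.png")[135:275,240:380]
cv2.imwrite("pics/z.png",np.hstack([cv2.resize(i,(400*1,400),interpolation=cv2.INTER_CUBIC) for i in(a,b)]))
print(tri((281.7,188.5),(346.5,206.9)),tri((261,227.5),(297.5,193)))
s=sense(); print(s["ee_pos"],s["tcp_rot"])
E
```

```text
(array([ 0.55718524, -0.12858854,  0.16933616]), np.float64(0.004255031649888891)) (array([ 0.59765415, -0.02061389,  0.12393481]), np.float64(0.0024106761946737346))
[0.22798566 0.55496243 0.19517184] [-1.33295821e-05  1.93664080e-01  9.81067898e-01 -5.05567162e-05]
```

View pics/z.png

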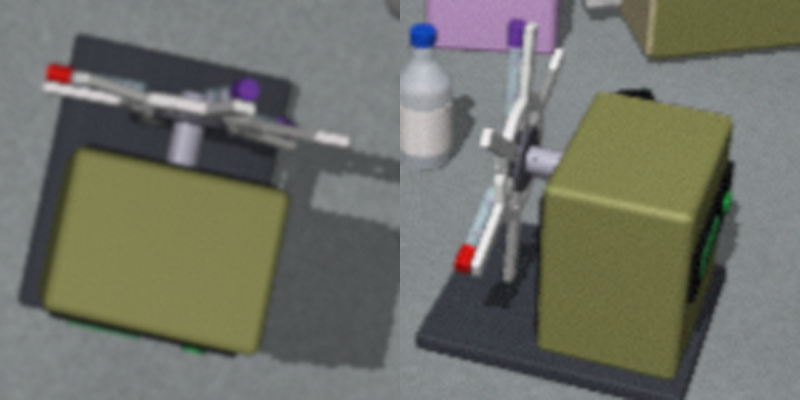

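The zoom shows the housing and foot-plate corners clearly. The red cap end is at zoom-top (47,73) and zoom-side (462,268), just below horizontal on +y. I'll fit the pose from these points.

```bash
cat > fit.py <<'E'
from h import *
from scipy.optimize import least_squares
T=[((80,150),(40,85,200)),((288,193),(40,-85,200)),((257,352),(-90,-85,200)),((45,308),(-90,85,200)),((78,35),(150,100,18)),((292,80),(150,-100,18)),((22,303),(-100,100,18))]
S=[((548,190),(40,85,200)),((690,217),(-90,85,200)),((730,118),(-90,-85,200)),((598,95),(40,-85,200)),((418,342),(150,100,18)),((540,345),(40,85,18)),((673,373),(-90,85,18))]
k=400/140
def M(p,X):
    c,s=np.cos(p[2]),np.sin(p[2]); X=np.atleast_2d(X)/1000
    return X@np.array([[c,s,0],[-s,c,0],[0,0,1]])+[p[0],p[1],0]
def cap(th,r=125,x=97.5): return (x,-r*np.sin(th),165+r*np.cos(th))
ut=np.array([(280+u[0]/k,170+u[1]/k) for u,_ in T]+[(280+47/k,170+73/k)]); us=np.array([(240+(u[0]-400)/k,135+u[1]/k) for u,_ in S]+[(240+62/k,135+268/k)])
def res(p):
    a=proj("top",M(p,[x for _,x in T]+[cap(p[3])]))-ut; b=proj("side",M(p,[x for _,x in S]+[cap(p[3])]))-us
    return np.r_[a.ravel(),b.ravel()]
if __name__=="__main__":
    f=least_squares(res,[.5,-.1,-.2,-1.9],loss="soft_l1"); p=f.x; print(p,np.degrees(p[2:])); print(np.round(res(p).reshape(-1,2),1).tolist())
    np.save("p.npy",p); print("hub",M(p,(85,0,165)),"xr",np.cos(p[2]),np.sin(p[2]))
E
python3 fit.py
```

```text
[ 0.4706169  -0.1098448  -0.24111174 -1.9200378 ] [ -13.81468513 -110.01006241]
[[-0.9, -2.1], [2.3, -0.7], [1.3, 2.3], [-1.2, 1.1], [-0.9, -0.9], [-0.0, -0.3], [-1.7, 0.5], [0.4, -0.1], [-2.0, -1.7], [2.2, 0.1], [2.4, -2.3], [-0.2, -3.4], [-0.8, -3.1], [-1.6, 1.8], [1.1, 3.7], [0.5, -0.3]]
hub [[ 0.55315811 -0.1301413   0.165     ]] xr 0.971073110953363 -0.2387823552596747
```

Call:
{"method": "drive_tool", "body": {"deltas": [[15, -23, 10.5, 0, 0, 0.0123, 1], [15, -23, 10.5, 0, 0, 0.0123, 1], [15, -23, 10.5, 0, 0, 0.0123, 1], [15, -23, 10.5, 0, 0, 0.0123, 1], [15, -23, 10.5, 0, 0, 0.0123, 1], [15, -23, 10.5, 0, 0, 0.0123, 1], [15, -23, 10.5, 0, 0, 0.0123, 1], [15, -23, 10.5, 0, 0, 0.0123, 1], [15, -23, 10.5, 0, 0, 0.0123, 1], [15, -23, 10.5, 0, 0, 0.0123, 1], [15, -23, 10.5, 0, 0, 0.0123, 1], [15, -23, 10.5, 0, 0, 0.0123, 1]], "newtons": 30}}

```text
t: 1.7
ee_pos: [0.4085, 0.2777, 0.3219]
tcp_rot: [0.0, 0.12, 0.993, 0.0]
contact_force: [-0.0, 0.5, 0.6]
finger_gap: 0.0003
```

Call:
{"method": "drive_tool", "body": {"deltas": [[15, -22, 0, 0, 0, 0, 1], [15, -22, 0, 0, 0, 0, 1], [15, -22, 0, 0, 0, 0, 1], [15, -22, 0, 0, 0, 0, 1], [15, -22, 0, 0, 0, 0, 1], [15, -22, 0, 0, 0, 0, 1], [15, -22, 0, 0, 0, 0, 1], [15, -22, 0, 0, 0, 0, 1], [15, -22, 0, 0, 0, 0, 1], [15, -22, 0, 0, 0, 0, 1], [15, -22, 0, 0, 0, 0, 1], [15, -22, 0, 0, 0, 0, 1]]}}

```text
t: 2.7
ee_pos: [0.5885, 0.0137, 0.3212]
tcp_rot: [0.0, 0.121, 0.993, -0.0]
contact_force: [0.1, 1.2, -0.0]
finger_gap: 0.0001
```

Call:
{"method": "drive_tool", "body": {"deltas": [[0.5, 0, -15, 0, 0, 0, 1], [0.5, 0, -15, 0, 0, 0, 1], [0.5, 0, -15, 0, 0, 0, 1], [0.5, 0, -15, 0, 0, 0, 1], [0.5, 0, -15, 0, 0, 0, 1], [0.5, 0, -12, 0, 0, 0, 1], [0, 0, -10, 0, 0, 0, 1], [0, 0, -9, 0, 0, 0, 1], [0, 0, 0, 0, 0, 0, 1]]}}

```text
t: 3.45
ee_pos: [0.5898, 0.015, 0.2133]
tcp_rot: [-0.002, 0.121, 0.993, -0.0]
contact_force: [-0.7, 0.2, 0.4]
finger_gap: -0.0001
```

```bash
cat > look.py <<'E'
from h import *; import sys
n=sys.argv[1]; out=[]
for c,(r0,r1,c0,c1) in(("top",(150,290,270,410)),("side",(120,260,220,360))):
    im=camera(c); out.append(cv2.resize(im[r0:r1,c0:c1],(400,400),interpolation=cv2.INTER_CUBIC))
cv2.imwrite(f"pics/{n}.png",np.hstack(out)[:,:,::-1])
E
python3 look.py a
```

```text
(no output)
```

View pics/a.png

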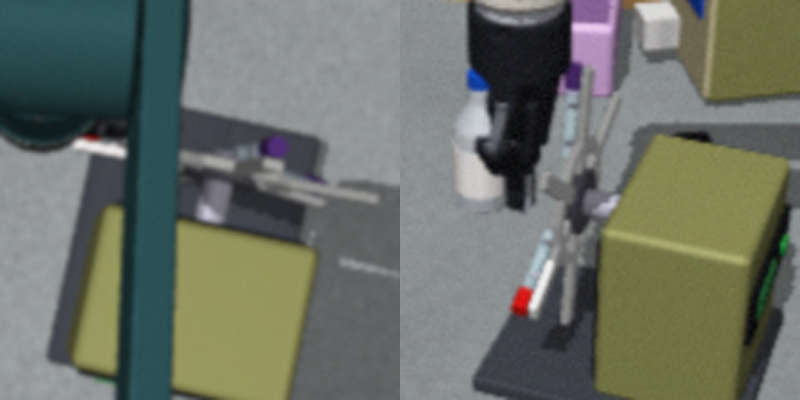

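The gripper hangs beside the wheel on the +y side, with the fingertip at zoom-side (517,205). The wheel hasn't moved (red cap at (521,300)). Now the first push towards -y'.

Call:
{"method": "drive_tool", "body": {"deltas": [[-1.4, -5.8, 0, 0, 0, 0, 1], [-1.4, -5.8, 0, 0, 0, 0, 1], [-1.4, -5.8, 0, 0, 0, 0, 1], [-1.4, -5.8, 0, 0, 0, 0, 1], [-1.4, -5.8, 0, 0, 0, 0, 1], [-1.4, -5.8, 1, 0, 0, 0, 1], [-1.4, -5.8, 2, 0, 0, 0, 1], [-1.4, -5.8, 2, 0, 0, 0, 1], [-1.4, -5.8, 2, 0, 0, 0, 1], [-1.4, -5.8, 3, 0, 0, 0, 1], [-1.4, -5.8, 3, 0, 0, 0, 1], [-1.4, -5.8, 3, 0, 0, 0, 1]]}}

```text
t: 4.55
ee_pos: [0.5741, -0.0552, 0.2315]
tcp_rot: [0.0, 0.121, 0.993, -0.0]
contact_force: [0.3, -0.1, 0.8]
finger_gap: -0.0002
```

```bash
python3 look.py b
```

```text
(no output)
```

View pics/b.png

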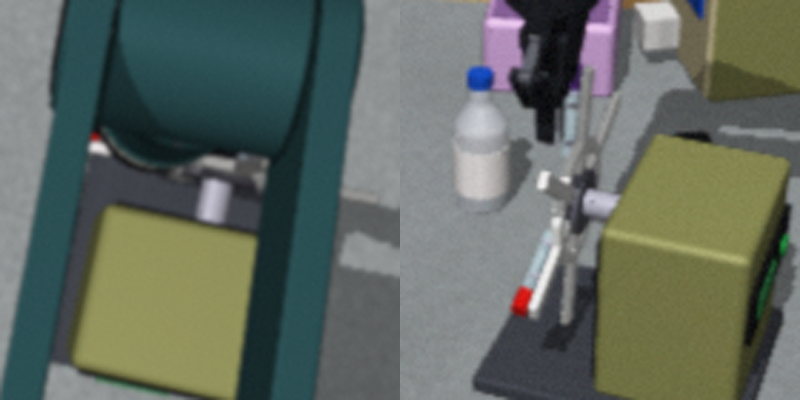

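The wheel hasn't moved (red cap still at (521,300)), so the finger missed or the model is off. I'll check by projecting the model.

```bash
python3 - <<'E'
from fit import *
p=np.load("p.npy"); q=lambda X:((proj("side",X)-[220,120])*k+[400,0]).round().tolist()
print("tcp",q(np.array([[.5741,-.0552,.2315]])),"hub",q(M(p,(85,0,165))))
for d in range(-110,190,60): print(d,q(M(p,cap(np.radians(d),125,85))))
print("top",((proj("top",M(p,[cap(np.radians(d),125,85) for d in range(-110,190,60)]))-[280,170])*k).round().tolist())
im=cv2.imread("pics/b.png")
def L(n,X,f): 
    return tuple(int(v) for v in X)
for d in range(-110,190,60):
    a=q(M(p,cap(np.radians(d),0,85)))[0];b=q(M(p,cap(np.radians(d),125,85)))[0]
    cv2.line(im,L(0,a,0),L(0,b,0),(0,255,255),1)
cv2.circle(im,L(0,q(np.array([[.5741,-.0552,.2315]]))[0],0),4,(0,0,255),1)
cv2.imwrite("pics/c.png",cv2.resize(im[:,400:],(600,600)))
E
```

```text
tcp [[549.0, 181.0]] hub [[578.0, 199.0]]
-110 [[534.0, 313.0]]
-50 [[544.0, 179.0]]
10 [[590.0, 66.0]]
70 [[618.0, 96.0]]
130 [[606.0, 215.0]]
top [[45.0, 87.0], [79.0, 78.0], [246.0, 107.0], [350.0, 142.0], [288.0, 144.0]]
```

View pics/c.png

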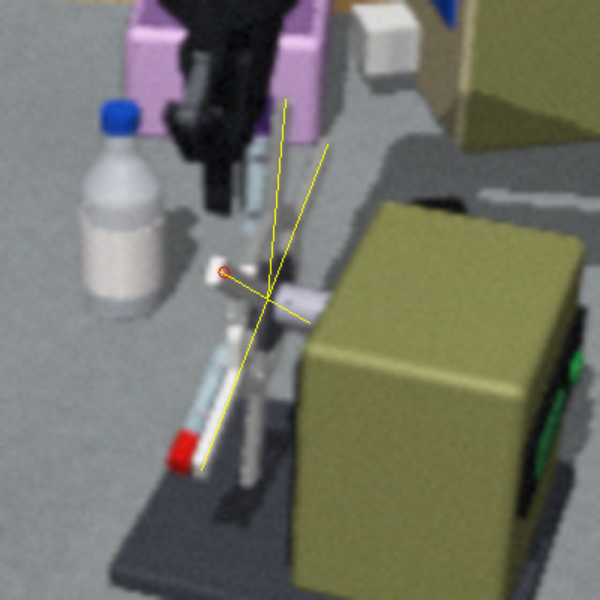

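```bash
python3 - <<'E'
from fit import *
p=np.load("p.npy"); s=sense(); print(s)
q=lambda X:((proj("side",np.atleast_2d(X))-[220,120])*k+[400,0]).round().tolist()
for dz in(0,.02,.04,.06): print(dz,q((.5898,.015,.2133+dz)),q((.5741,-.0552,.2315+dz)))
for dy in(-.02,-.04,-.06): print(dy,q((.5898,.015+dy,.2133)),q((.5741,-.0552+dy,.2315)))
E
```

```text
{'t': 4.65, 'joint_pos': array([-2.16001284e-01,  2.94337677e-01,  1.51280280e+00, -4.50804199e-04,
        1.33324905e+00, -1.54364452e+00]), 'joint_vel': array([ 0.01587115,  0.00692313,  0.0088765 ,  0.01271143, -0.00889913,
        0.01577015]), 'tau': array([ -0.33011799, -49.44128394, -28.7552923 ,  -0.09003672,
         0.11092271,  -0.13126287]), 'ee_pos': array([ 0.57446244, -0.05569532,  0.23191134]), 'tcp_rot': array([ 5.78225351e-04,  1.21224724e-01,  9.92624882e-01, -2.74846277e-04]), 'contact_force': array([ 0.73511557, -0.03355372,  0.60311659]), 'torque': array([-0.0441772 ,  0.0694531 , -0.02501195]), 'finger_gap': -0.0001676050671792766}
0 [[521.0, 247.0]] [[549.0, 181.0]]
0.02 [[521.0, 226.0]] [[549.0, 160.0]]
0.04 [[521.0, 205.0]] [[549.0, 140.0]]
0.06 [[521.0, 184.0]] [[550.0, 118.0]]
-0.02 [[523.0, 233.0]] [[551.0, 168.0]]
-0.04 [[526.0, 218.0]] [[553.0, 155.0]]
-0.06 [[528.0, 205.0]] [[555.0, 143.0]]
```

The model overlays the wheel well. The visible fingertip, though, sits about 40 mm higher than the reported TCP projects, in both pictures, so it passed above the spoke. I'll back off and go about 55 mm lower, guided by the visible tip.

Call:
{"method": "drive_tool", "body": {"deltas": [[3, 12, 0, 0, 0, 0, 1], [3, 12, 0, 0, 0, 0, 1], [3, 12, 0, 0, 0, 0, 1], [3, 12, 0, 0, 0, 0, 1], [3, 12, 0, 0, 0, 0, 1], [2, 8, 0, 0, 0, 0, 1], [0, 0, -14, 0, 0, 0, 1], [0, 0, -14, 0, 0, 0, 1], [0, 0, -14, 0, 0, 0, 1], [0, 0, -14, 0, 0, 0, 1], [0, 0, 0, 0, 0, 0, 1]]}}

```text
t: 5.57
ee_pos: [0.5891, 0.0144, 0.1723]
tcp_rot: [-0.003, 0.12, 0.993, -0.0]
contact_force: [-0.4, 0.7, -0.2]
finger_gap: -0.0004
```

Call:
{"method": "drive_tool", "body": {"deltas": [[-1.4, -5.8, 0, 0, 0, 0, 1], [-1.4, -5.8, 0, 0, 0, 0, 1], [-1.4, -5.8, 0, 0, 0, 0, 1], [-1.4, -5.8, 0, 0, 0, 0, 1], [-1.4, -5.8, 0, 0, 0, 0, 1], [-1.4, -5.8, 1, 0, 0, 0, 1], [-1.4, -5.8, 2, 0, 0, 0, 1], [-1.4, -5.8, 2, 0, 0, 0, 1], [-1.4, -5.8, 2, 0, 0, 0, 1]]}}

```text
t: 6.32
ee_pos: [0.5824, -0.0356, 0.1859]
tcp_rot: [0.004, 0.121, 0.993, 0.004]
contact_force: [2.0, 21.8, 24.4]
finger_gap: -0.0
```

```bash
python3 look.py d
```

```text
(no output)
```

View pics/d.png

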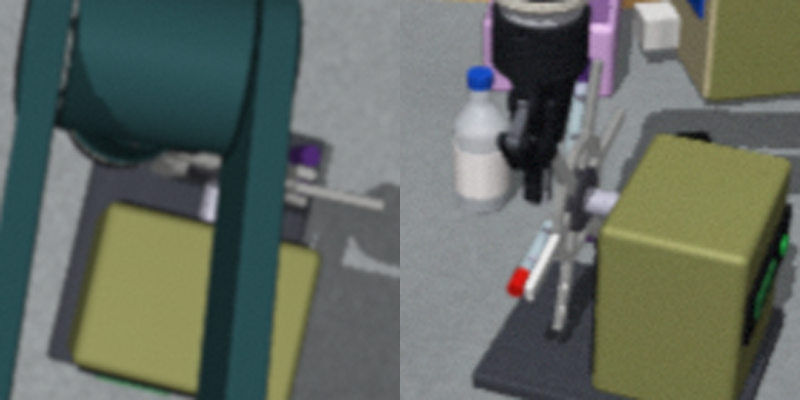

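The tool reads +22 N in y and +24 N in z, and the wheel has only turned slightly (red cap at (517,283)). The spoke end is sticking on the vertical finger face. I'll back off, then follow the spoke's arc (up as well as sideways) to avoid jamming it.

Call:
{"method": "drive_tool", "body": {"deltas": [[0.7, 2.9, 1, 0, 0, 0, 1], [0.7, 2.9, 1, 0, 0, 0, 1], [0.7, 2.9, 0, 0, 0, 0, 1], [0.7, 2.9, 0, 0, 0, 0, 1], [0, 0, 0, 0, 0, 0, 1]]}}

```text
t: 6.83
ee_pos: [0.581, -0.0271, 0.1837]
tcp_rot: [-0.0, 0.121, 0.993, -0.0]
contact_force: [-0.3, -0.5, 0.5]
finger_gap: -0.0006
```

```bash
cat > ang.py <<'E'
from fit import *
p=np.load("p.npy")
def cent(im):
    h=cv2.cvtColor(im,cv2.COLOR_RGB2HSV).astype(int); m=((h[...,0]<8)|(h[...,0]>172))&(h[...,1]>140)&(h[...,2]>80)
    m[:,:230]=0;m[:,330:]=0;m[300:]=0; v,u=np.nonzero(m); return np.array([u.mean(),v.mean()]),len(u)
if __name__=="__main__":
    im=camera("side"); c,n=cent(im); g=np.radians(np.arange(-180,60,.25))
    c0,_=cent(cv2.imread("pics/side0.png")[:,:,::-1])
    X=lambda a:proj("side",M(p,[cap(t,117) for t in np.atleast_1d(a)])); off=c0-X(p[3])[0]
    d=np.linalg.norm(X(g)+0*off-c,axis=1); i=d.argmin()
    print("off0",off.round(2),"cap px",c.round(1),n,"theta",np.degrees(g[i]),"res",d[i].round(2))
    s=sense(); e=s["ee_pos"]; R=np.array([[np.cos(p[2]),np.sin(p[2])],[-np.sin(p[2]),np.cos(p[2])]])
    print("t",s["t"],"local tcp",(R@(e[:2]-p[:2])*1000-[85,0]).round(1),"z rel",(e[2]*1000-165).round(1),"F",s["contact_force"].round(1))
E
python3 ang.py
```

```text
off0 [-1.13 -0.42] cap px [260.9 218.6] 46 theta -96.5 res 1.53
t 6.8833 local tcp [  2.4 106.6] z rel 18.6 F [-0.4  0.2 -0.2]
```

Call:
{"method": "drive_tool", "body": {"deltas": [[-1, -3.9, 2, 0, 0, 0, 1], [-1, -3.9, 2, 0, 0, 0, 1], [-1.3, -5.3, 4, 0, 0, 0, 1], [-1.3, -5.3, 4, 0, 0, 0, 1], [-1.3, -5.3, 4, 0, 0, 0, 1], [-1.3, -5.3, 4, 0, 0, 0, 1], [-1.2, -5, 2.5, 0, 0, 0, 1], [-1.2, -5, 2.5, 0, 0, 0, 1]]}}

```text
t: 7.55
ee_pos: [0.5718, -0.067, 0.2097]
tcp_rot: [0.0, 0.121, 0.993, -0.0]
contact_force: [0.0, 1.4, 0.1]
finger_gap: -0.0001
```

```bash
python3 ang.py
```

```text
off0 [-1.13 -0.42] cap px [260.7 206.5] 40 theta -79.5 res 1.93
t 7.6 local tcp [ 3.3 64.9] z rel 45.1 F [-0.1 -1.1  0.8]
```

The arc works: contact force is about 1 N and the wheel is at -79.5°. Continuing.

Call:
{"method": "drive_tool", "body": {"deltas": [[-1.2, -5, 2, 0, 0, 0, 1], [-1.2, -5, 2, 0, 0, 0, 1], [-1.2, -5, 1.5, 0, 0, 0, 1], [-1.2, -5, 1.5, 0, 0, 0, 1], [-1.2, -5, 1, 0, 0, 0, 1], [-1.2, -5, 0.5, 0, 0, 0, 1], [-1.2, -5, 0, 0, 0, 0, 1], [-1.2, -5, 0, 0, 0, 0, 1], [-1.2, -5, -1, 0, 0, 0, 1], [-1.2, -5, -1, 0, 0, 0, 1], [-1.2, -5, -1, 0, 0, 0, 1], [-1.2, -5, -1, 0, 0, 0, 1]]}}

```text
t: 8.6
ee_pos: [0.5573, -0.1268, 0.2136]
tcp_rot: [0.0, 0.121, 0.993, -0.0]
contact_force: [0.5, 0.7, 1.0]
finger_gap: -0.0002
```

```bash
python3 ang.py
```

```text
off0 [-1.13 -0.42] cap px [264.  180.4] 38 theta -48.75 res 2.61
t 8.65 local tcp [3.1 3.3] z rel 48.3 F [ 0.  -0.5  0.3]
```

Wheel is at about -49° as planned. Lift out, move across and descend behind the red spoke.

Call:
{"method": "drive_tool", "body": {"deltas": [[0.7, 2.9, 4, 0, 0, 0, 1], [0, 0, 17, 0, 0, 0, 1], [0, 0, 17, 0, 0, 0, 1], [0, 0, 17, 0, 0, 0, 1], [4.8, 19.4, 0, 0, 0, 0, 1], [4.8, 19.4, 0, 0, 0, 0, 1], [4.8, 19.4, 0, 0, 0, 0, 1], [4.8, 19.4, 0, 0, 0, 0, 1], [4.8, 19.4, 0, 0, 0, 0, 1], [4.8, 19.4, 0, 0, 0, 0, 1], [1.4, 5.8, 0, 0, 0, 0, 1], [0, 0, 0, 0, 0, 0, 1]]}}

```text
t: 9.65
ee_pos: [0.5884, 0.0005, 0.2687]
tcp_rot: [-0.0, 0.12, 0.993, 0.0]
contact_force: [1.2, 0.5, -0.7]
finger_gap: 0.0001
```

Call:
{"method": "drive_tool", "body": {"deltas": [[0, 0, -15, 0, 0, 0, 1], [0, 0, -15, 0, 0, 0, 1], [0, 0, -15, 0, 0, 0, 1], [0, 0, -15, 0, 0, 0, 1], [0, 0, -15, 0, 0, 0, 1], [0, 0, -15, 0, 0, 0, 1], [0, 0, 0, 0, 0, 0, 1]]}}

```text
t: 10.23
ee_pos: [0.5857, -0.002, 0.1757]
tcp_rot: [-0.003, 0.121, 0.993, -0.0]
contact_force: [-0.0, 0.2, 0.8]
finger_gap: 0.0003
```

```bash
python3 ang.py; python3 look.py e
```

```text
off0 [-1.13 -0.42] cap px [nan nan] 0 theta -180.0 res nan
t 10.2833 local tcp [  1.9 132.5] z rel 12.3 F [-0.3  0.3 -0. ]ang.py:5: RuntimeWarning: Mean of empty slice.
  m[:,:230]=0;m[:,330:]=0;m[300:]=0; v,u=np.nonzero(m); return np.array([u.mean(),v.mean()]),len(u)
  ret = ret.dtype.type(ret / rcount)
```

View pics/e.png

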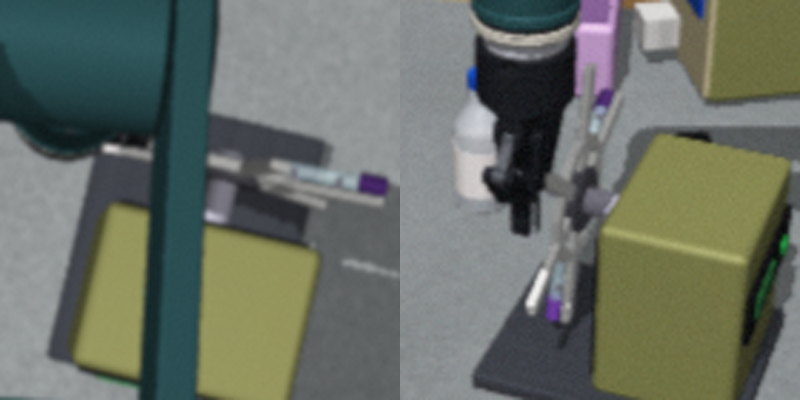

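The finger is behind the red spoke and hides the red cap; the other spokes fit θ≈-49°. Pushing along the arc again.

Call:
{"method": "drive_tool", "body": {"deltas": [[-1, -3.9, 0, 0, 0, 0, 1], [-1, -3.9, 0, 0, 0, 0, 1], [-1, -3.9, 2, 0, 0, 0, 1], [-1, -3.9, 3, 0, 0, 0, 1], [-1, -3.9, 4, 0, 0, 0, 1], [-1, -3.9, 4, 0, 0, 0, 1], [-1, -3.9, 4, 0, 0, 0, 1], [-1, -3.9, 4, 0, 0, 0, 1], [-1, -3.9, 4, 0, 0, 0, 1], [-1.2, -4.9, 3.5, 0, 0, 0, 1], [-1.2, -4.9, 3.5, 0, 0, 0, 1], [-1.2, -4.9, 3.5, 0, 0, 0, 1]]}}

```text
t: 11.38
ee_pos: [0.5756, -0.0517, 0.2145]
tcp_rot: [0.0, 0.121, 0.993, -0.0]
contact_force: [0.6, 0.8, 0.7]
finger_gap: -0.0002
```

```bash
python3 ang.py
```

```text
off0 [-1.13 -0.42] cap px [nan nan] 0 theta -180.0 res nan
t 11.4333 local tcp [ 3.5 80.6] z rel 50.1 F [-0.3 -0.2  0.8]ang.py:5: RuntimeWarning: Mean of empty slice.
  m[:,:230]=0;m[:,330:]=0;m[300:]=0; v,u=np.nonzero(m); return np.array([u.mean(),v.mean()]),len(u)
  ret = ret.dtype.type(ret / rcount)
```

Call:
{"method": "drive_tool", "body": {"deltas": [[-1.2, -4.8, 2.5, 0, 0, 0, 1], [-1.2, -4.8, 2.5, 0, 0, 0, 1], [-1.2, -4.8, 2, 0, 0, 0, 1], [-1.2, -4.8, 2, 0, 0, 0, 1], [-1.2, -4.8, 1.5, 0, 0, 0, 1], [-1.2, -4.8, 1, 0, 0, 0, 1], [-1.2, -4.8, 1, 0, 0, 0, 1], [-1.2, -4.8, 0.5, 0, 0, 0, 1], [-1.2, -4.8, 0, 0, 0, 0, 1], [-1.2, -4.8, 0, 0, 0, 0, 1], [-1, -3.9, 0, 0, 0, 0, 1], [0, 0, 0, 0, 0, 0, 1]]}}

```text
t: 12.43
ee_pos: [0.5624, -0.1038, 0.227]
tcp_rot: [-0.0, 0.121, 0.993, -0.0]
contact_force: [0.0, 0.1, 0.1]
finger_gap: -0.0001
```

```bash
python3 ang.py 2>/dev/null; python3 look.py f
```

```text
off0 [-1.13 -0.42] cap px [nan nan] 0 theta -180.0 res nan
t 12.4833 local tcp [ 2.6 28.2] z rel 62.0 F [ 0.9 -0.  -0.9]
```

View pics/f.png

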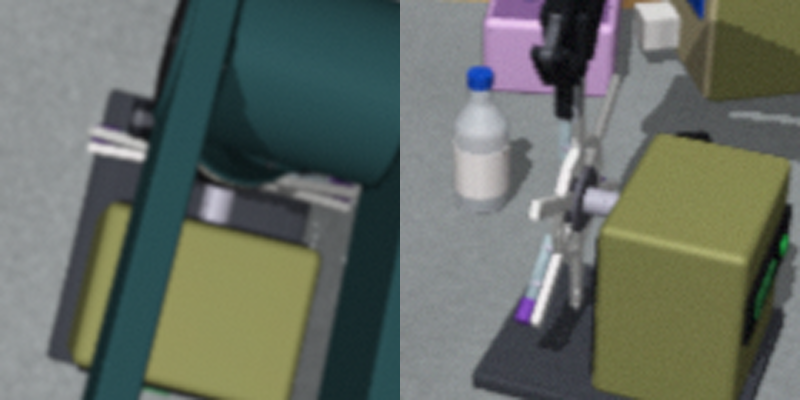

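The purple cap now sits low on +y at (525,310), which means the red one is near the top, behind the finger. I'll back off and lift clear to measure.

Call:
{"method": "drive_tool", "body": {"deltas": [[1.4, 5.8, 0, 0, 0, 0, 1], [2.4, 9.7, 0, 0, 0, 0, 1], [4.8, 19.4, 0, 0, 0, 0, 1], [2, 8, 20, 0, 0, 0, 1], [3, 8, 30, 0, 0, 0, 1], [5, 20, 30, 0, 0, 0, 1], [0, 25, 10, 0, 0, 0, 1], [-5, 30, 0, 0, 0, 0, 1], [-5, 35, 0, 0, 0, 0, 1], [-10, 38, 0, 0, 0, 0, 1], [-10, 38, 0, 0, 0, 0, 1], [0, 0, 0, 0, 0, 0, 1]]}}

```text
t: 13.58
ee_pos: [0.5487, 0.1416, 0.3173]
tcp_rot: [-0.001, 0.118, 0.993, 0.002]
contact_force: [0.8, -0.4, 0.1]
finger_gap: -0.0001
```

```bash
python3 ang.py 2>/dev/null; python3 look.py g; python3 - <<'E'
from h import *
for n in("top","side"):
    for q in("red_cap","hub"):
        for r in landmark_of(n,q)[:2]: print(n,q,np.round(r["location"],1),round(r["p"],2))
E
```

```text
off0 [-1.13 -0.42] cap px [nan nan] 0 theta -180.0 res nan
t 13.6333 local tcp [-67.4 260. ] z rel 152.3 F [ 1.1 -0.3  1. ]
top red_cap [350.1 195.4] 0.58
top hub [346.9 209.2] 0.69
top hub [421.1 167.9] 0.35
side hub [283.  185.9] 0.91
```

View pics/g.png

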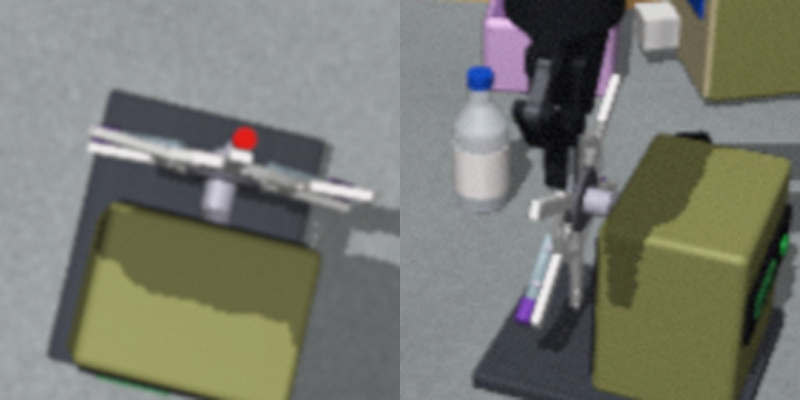

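The top view shows the red cap at zoom (245,139), nearly above the hub. The purple cap in the side view is at (525,311). I'll compute the angle from both views.

```bash
cat > ang2.py <<'E'
from fit import *
p=np.load("p.npy"); top=camera("top"); side=camera("side")
def cen(im,h0,h1,box,smin=100):
    h=cv2.cvtColor(im,cv2.COLOR_RGB2HSV).astype(int); H=(h[...,0]+20)%180
    m=(H>=h0)&(H<=h1)&(h[...,1]>smin)&(h[...,2]>50); k=np.zeros_like(m); a,b,c,d=box; k[b:d,a:c]=1; v,u=np.nonzero(m&k); return np.array([u.mean(),v.mean()]),len(u)
g=np.radians(np.arange(-25,25,.25))
for nm,n,im,h0,h1,box,dth,r in(("red top","top",top,10,32,(320,150,400,240),0,122),("red side","side",side,10,32,(250,120,320,180),0,117),("purple side","side",side,145,172,(245,210,280,245),-120,117)):
    c,cnt=cen(im,h0,h1,box); d=np.linalg.norm(proj(n,M(p,[cap(t+np.radians(dth),r) for t in g]))-c,axis=1); i=d.argmin()
    print(nm,c.round(1),cnt,"theta",np.degrees(g[i]),"res",d[i].round(2))
E
python3 ang2.py 2>/dev/null
```

```text
red top [355.3 197.9] 66 theta -1.5000000000000002 res 0.92
red side [nan nan] 0 theta -25.0 res nan
purple side [263.  228.5] 47 theta 4.25 res 0.95
```

Red in the top view gives -1.5°, purple in the side view gives +4°. I'll clear the arm from the side view to settle it.

Call:
{"method": "drive_tool", "body": {"deltas": [[-30, 20, 5, 0, 0, 0, 1], [-35, 20, 5, 0, 0, 0, 1], [-35, 20, 0, 0, 0, 0, 1], [-35, 25, 0, 0, 0, 0, 1], [-35, 25, 0, 0, 0, 0, 1], [-35, 25, 0, 0, 0, 0, 1], [-35, 25, 0, 0, 0, 0, 1], [-20, 20, 0, 0, 0, 0, 1], [0, 0, 0, 0, 0, 0, 1]]}}

```text
t: 14.78
ee_pos: [0.2921, 0.3131, 0.3275]
tcp_rot: [-0.001, 0.119, 0.993, 0.001]
contact_force: [0.7, 0.0, 0.4]
finger_gap: 0.0002
```

```bash
python3 ang2.py 2>/dev/null; python3 look.py h; cat >> look.py <<'E'
E
python3 - <<'E'
from fit import *
p=np.load("p.npy"); im=cv2.imread("pics/h.png")
for n,o,dx in(("top",(270,150),0),("side",(220,120),400)):
  for th,col in((-2,(0,255,255)),(4,(255,255,0))):
    for j in range(6):
        X=M(p,[cap(np.radians(th+60*j),r,89) for r in(60,125)]); q=((proj(n,X)-o)*k+[dx,0]).astype(int)
        cv2.line(im,tuple(map(int,q[0])),tuple(map(int,q[1])),col,1)
cv2.imwrite("pics/i.png",im)
E
```

```text
red top [355.3 198. ] 67 theta -1.5000000000000002 res 0.87
red side [277.1 149.4] 52 theta -3.25 res 0.98
purple side [263.  228.4] 46 theta 4.25 res 0.86
```

View pics/i.png

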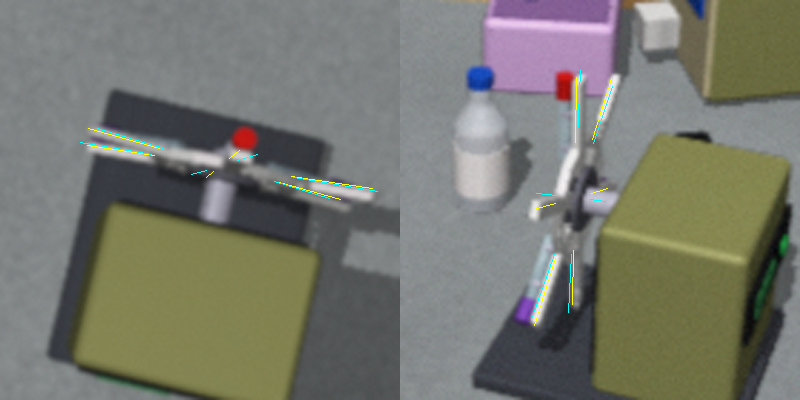

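```bash
python3 - <<'E'
from fit import *
p=np.load("p.npy"); r_=np.radians
# free: theta, dx, dy (rotator shift), side pixel offset with 2 px prior
S=[((277.1,149.4),0,117,97.5),((263,228.4),-120,117,97.5),((220+133/k,120+211/k),-60,125,85)]
T=[((355.3,198.0),0,120,97.5),((270+90/k,150+130/k),-60,125,85),((270+90/k,150+148/k),-120,125,85)]
def res(v):
    q=p.copy(); q[0]+=v[1];q[1]+=v[2]
    o=[]
    for n,L,off in(("side",S,v[3:5]),("top",T,v[5:7])):
        for u,d,r,x in L: o+=list(proj(n,M(q,cap(v[0]+r_(d),r,x)))[0]+off-u)
    return np.r_[o,v[1:3]/.003,v[3:]/1.]
f=least_squares(res,[0]*7); print(np.degrees(f.x[0]),f.x[1:].round(4)); print(res(f.x)[:12].reshape(-1,2).round(1).tolist())
J=f.jac; print("sd deg",np.degrees(np.sqrt(np.linalg.inv(J.T@J)[0,0])))
E
```

```text
-2.5035191232474805 [ 0.002  -0.0019 -0.5675 -0.2312  0.3263  0.0126]
[[-0.3, -0.4], [0.5, 1.2], [0.4, -0.6], [-0.2, -0.3], [-0.1, 0.4], [-0.0, -0.0]]
sd deg 0.8009838878007146
```

The fit gives θ = -2.5° ± 0.8°, against a limit of 6°. That matches the finger's last contact position, and the wheel was the same in two readings over 1 s apart. The arm touches nothing, so I'm handing in.

```bash
python3 -c "
from station import *
print(sense()['contact_force']); print(close_job())"
```

```text
[-0.29347941  0.57753845 -0.13704169]
the job is handed in; nothing more can be done
None
```

The red-capped tube is at the top, leaning about 2.5° (± 0.8°) from vertical by my last measurement, inside the 6° limit. I handed the job in at about 15 s. I pushed two spokes in turn with the shut fingertips, taking the wheel from about -110° to -49° and then to -2.5°.

**Last checks**
- **Wheel angle:** a joint fit to both cameras gives -2.5°, and the finger's last contact position agrees. The single views disagreed: red cap from the top -1.5°, red cap from the side -3.25°, purple cap from the side +4.25°. I judged the purple one to be the outlier.
- **At rest:** two readings more than 1 s apart showed no movement of the wheel.
- **Rotator:** it stood about where it started. The fit allowed a shift of 2–3 mm, which is within its own error.
- **Stamp, rack and bottle:** the arm made no contact that I noticed and the bottle looked unmoved. I did not re-measure any of the three at the end.
- **Arm:** it ended clear of everything, with no contact force beyond noise.

**What went wrong on the way**
- **First push missed:** the visible fingertips were about 40 mm higher than the reported tool position, so they passed over the spoke. I never found out why, and worked from the visible tip after that.
- **Second push jammed:** the spoke end stuck on the finger at about 33 N. I backed off and followed the spoke's arc instead, which needed only about 1 N.

I viewed 10 pictures, the full budget.

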